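# Fit the guard window at the laser marker

### The job

Fit the guard in front of the marking fixture: take the wider of the two guard windows off its peg, lifting it over the peg's upturned tip so that the stand is not dragged along, and lower it (do not drop it) between the frame's two channels until it is fully home. Then swing the keeper right across the window's top edge to lock it in. Leave the narrower window hanging, and the loose cutter, tape measure and insert box where they are.

Things in the scene. Friction and masses are not known exactly. Their poses are not given: they have to be found in the camera images.
- wide_window_grip (a point): Centre of the black grip pads (36 wide, 32 tall, 10 mm thick) on the 40 mm tab of the wider guard window, an upright amber panel with metal edge, 120 wide (y), 84 tall, 6 mm thick (x), 0.16 kg. 131 mm above its lower edge, 47 above its shoulders, 17 below the tab's top. Axes: x through the thickness (to the back plate as it hangs), y width, z up. It hangs on either peg.
- wide_window_slot (a point): Middle of the top edge of the hanging slot in the wider window's tab, 21 mm below the grip point. The slot is 16 mm wide (y) and 26 mm tall; a peg passes through it along x and carries the window at this edge.
- narrow_window_grip (a point): The same grip point on the narrower guard window (84 mm wide, otherwise alike); it hangs on the other peg and stays there.
- peg_stand: Loose heavy desk stand, 2.2 kg: dark base 120 x 230 x 10 mm, grey back plate at local x = +62 mm (155 mm high), two level steel pegs, 6 mm thick, along local -x at y = -58 and +58 mm, axes 137 mm above the desk. Windows hang near local x = 0. Origin: on the desk, half-way between the pegs. Axes: x from peg tips to back plate, y left, z up.
- peg_left_tip (a point): Upturned end of the peg at y = +58 mm of the stand, at local x = -37 mm: the peg bends up from local x = -28 mm and its rounded end reaches x = -40 mm and 149 mm height, 9 mm above the straight part's top. A window passes it when lifted 9 to 20 mm (best 14) from where it hangs and drawn straight along -x; it is free when its middle is past local x = -48 mm.
- peg_right_tip (a point): The same end of the peg at y = -58 mm of the stand.
- guard_frame: Metal frame fixed to the desk: base 64 x 178 mm, two upright channels, 96 mm high, facing each other along y. A window stands between them in the local y-z plane at x = 0, y = 0, either way round. Rubber sill at 12 mm: fully home, the grip point is 143 mm above the origin and the shoulders level with the channel tops. Origin: under its foot, below the slot's middle; y left, z up.
- frame_mouth (a point): Middle between the tops of the frame's channels, 96 mm above the frame's origin. The channel slots are 10 mm wide in x (flared to about 15 mm in the top 15 mm) and their bottoms 126 mm apart in y: 3 mm clear of the wide window at each side. Axes as the frame's.
- keeper (a joint): Steel keeper bar (36 x 13 x 5 mm) on an upright pivot on the frame's left (+y) post, 2.5 mm over the channel tops. 0: points along the frame's -x (open; starts -0.6 to 0.15); 1.57: along the frame's -y, across the window's top edge (stop at 1.6). Closes counter-clockwise seen from above, stays where left (about 1.5 N at the knob), blocked by a window not fully home.
- keeper_knob (a point): Middle of the keeper's upright round black knob, 12 mm across, 30 mm tall, 28 mm from the pivot axis. This point is 120 mm above the frame's origin; the knob's top is 14 mm above it, the bar's top 17 mm below it.
- keeper_pivot (a point): Point on the keeper's pivot axis at the height of the knob's middle, at x = 0, y = +74 mm of the frame.
- loose_cutter: Small cutter in a green moulded clip, 49 x 18 x 13 mm, lying between stand and frame; a bystander.
- steel_tape: Tape measure, 64 x 132 x 35 mm, at the left; a bystander.
- insert_case: Flat grey box of inserts, 68 x 100 x 26 mm, farther back; a bystander.
- laser_head_column: Laser marker, fixed: its blue beam arm and grey head overhang the desk behind the work from 545 mm ahead of the robot's base on, 285 mm and more above the desk, from the robot's left to 170 mm right of the middle; keep wrist and gripper in front of it. Origin: foot of its column, on the desk.

How it is judged:
By the outcome, as a careful person would: the job done as asked, in the order asked, and still so for the second after the job is handed in, with the robot touching nothing.
It also fails if it takes over 61 s, if anything falls off the work surface, if the arm or the gripper's body presses on something with over 40 N, if the wrist force passes 120 N, or if a joint passes its speed limit or range.

### The arm

A 6-joint arm with a two-finger parallel gripper is mounted at the origin on a cart in front of the work surface, level with it; the furniture and walls round the work are solid. World frame = base frame: x ahead of the robot, y to its left, z up, the work surface at z = 0. Lengths are in m, angles in rad, forces in N, time in s.
With the tool pointing down it reaches from about 0.3 to 0.95 m from the base axis. Payload 3.1 kg.
Tool frame: the origin (TCP) lies on the centre line of the jaws, within the pads' length; the fingertips stand 8 mm ahead of it and the grasp point (between the pads) lies 11 mm behind it; z points along the fingers, y is the line along which they close (so a half turn about z gives the same grasp; the last joint's range is limited). The gripper opens to 85 mm and grips with 20 to 120 N. Pads are 22 mm wide; open, the fingers measure 114 mm over their backs; the gripper's body (76 mm by 85 mm) begins 54 mm behind the grasp point. The pads swing forward as they close: fully open they stand 13 mm farther back than shut.
Start: joints at [-1.195, 0.308, 1.634, -0, 1.2, -0.07], TCP at [0.269, -0.564, 0.239] pointing down, gripper open.
Joint ranges: [-3.06, 3.06], [-0.79, 1.96], [0.05, 2.63], [-1.19, 4.34], [0.05, 2.64], [-2.94, 2.94]. Speed limits (rad/s): [2.79, 2.79, 3.14, 3.14, 3.14, 3.14].

### API

Orientations are given as a unit quaternion [x, y, z, w].
In Python, from bench import bot gives the robot as it stands.
- The arm moves only by the tool servo_tool, never from a script. Its argument "series" is a list of rows, each an object with "slide": the shift along the world's x, y, z in m, a list of three; "spin": the turn about the world's z in rad; "gripper": the finger opening in m, from 0 to 0.0854. A call has 1 to 5 rows; each row shifts and turns the commanded pose from where the row before left it; what a row does not reach is not made up. A row lasts 1/10 s, in which the tool goes at most 50 mm and 8.59 degrees, less where a joint would pass 70% of its speed; a pose out of reach is approached as far as the arm can. A call is refused whole if a number of a shift passes 0.05 or a number of a turn 0.15, either way. A call with a gripper value outside its range is refused whole. The fingers move at their own pace and stop on an object; "force" is the grip in N (left out, the last holds). Time passes only in rows, so rows that do not move let the fingers close. It gives the time, the measured TCP pose, the force, the opening and the grip force at its end, in the units of the state.
- bot.read_state(): the state, without advancing time (a new reading comes with each control period).
- bot.grab_frame(name): name is "scene" or "top" or "wrist"; returns the picture (480x640x3 uint8, red, green, blue); there is no depth.
- bot.camera_params(name): a dict with "K" (3x3 intrinsics, pixels), "cam_to_world" (4x4, takes a point from camera to world coordinates). Camera axes: x right, y down, z forward; pixel columns grow to the right and rows downward; lengths in m; the calibration is good to about 2 mm. A picture is of the moment at which its call begins: read the wrist's pose just before it. camera_params takes no time and is no camera call; for the wrist camera it gives the pose at the moment of the call.
- bot.job_done(): hands the job in; it is judged then, once.
The state is a dict: "t": time; "qpos": joint angles; "qvel": joint speeds; "tau": joint torques, N m; "tcp_pos": TCP position; "eef_rot": TCP orientation; "force": force on the tool from outside, world axes, zero at the start; "ft_torque": the same for the moment, N m; "gripper_width": opening from 0.0 (shut) to 1.0 (fully open); "finger_force": force on a finger pad.
Only numpy, scipy, OpenCV 4.12 (cv2) and the standard library are available. Lean on these libraries where they do the work, as an engineer would, in place of code of your own. Each camera call takes 0.05 s, during which the arm holds its last target. There are 200 camera calls.

## Working session

There is one attempt and no reset: what is moved stays moved. The work goes in short steps, Python scripts to look and compute and a tool call to move; the robot and the scene stay as the last step left them, time stands still between calls to the robot, and variables do not carry over. Pictures are saved under pics/ and viewed, at most 10 in all, crops included, and the job is handed in when it is done.

Besides the shell and the picture viewer there is one more tool, called after "Emit:" as name([rows], argument=value, ...), one row to a line, values as JSON. servo_tool: Moves the arm, as the interface text tells. Its arguments: {"type":"object","properties":{"series":{"type":"array","items":{"type":"object","properties":{"slide":{"type":"array","items":{"type":"number"}},"spin":{"type":"number"},"gripper":{"type":"number"}}}},"force":{"type":"number"}},"required":["series"]}

```bash
ls; mkdir -p pics
python3 - <<'E'
from bench import bot
import cv2,numpy as np
for n in ("scene","top"):
    im=bot.grab_frame(n); cv2.imwrite(f"pics/{n}0.png",im[:,:,::-1])
    p=bot.camera_params(n); print(n,np.round(p["K"],1).tolist(),np.round(p["cam_to_world"],3).tolist())
print(bot.read_state())
E
```

```text
pics
scene [[596.7, 0.0, 312.6], [0.0, 596.7, 236.4], [0.0, 0.0, 1.0]] [[-0.434, -0.644, 0.629, -0.205], [-0.901, 0.296, -0.319, 0.56], [0.019, -0.705, -0.709, 0.974], [0.0, 0.0, 0.0, 1.0]]
top [[515.0, 0.0, 322.6], [0.0, 515.0, 246.8], [0.0, 0.0, 1.0]] [[0.002, -0.997, 0.081, 0.46], [-1.0, -0.003, -0.004, 0.159], [0.004, -0.081, -0.997, 1.321], [0.0, 0.0, 0.0, 1.0]]
{'t': 0.1, 'qpos': array([-1.19465860e+00,  3.08932406e-01,  1.63510266e+00,  9.23942075e-07,
        1.19970791e+00, -6.97131584e-02]), 'qvel': array([-0.00038563, -0.0011767 , -0.00249437, -0.00032396, -0.0004908 ,
       -0.00069658]), 'tau': array([-9.45519059e-04, -4.16407228e+01, -2.77644932e+01, -4.64338677e-05,
        3.99769851e-03,  1.38506456e-05]), 'tcp_pos': array([ 0.26920637, -0.5632141 ,  0.23813222]), 'eef_rot': array([ 9.75254330e-01,  2.21083324e-01, -1.63658735e-04, -1.06263142e-03]), 'force': array([-0.50242749,  0.17929478, -0.06370308]), 'ft_torque': array([-0.02986129,  0.01043434, -0.02231509]), 'finger_force': 0.0, 'gripper_width': 0.9944444213318604}
```

View pics/scene0.png

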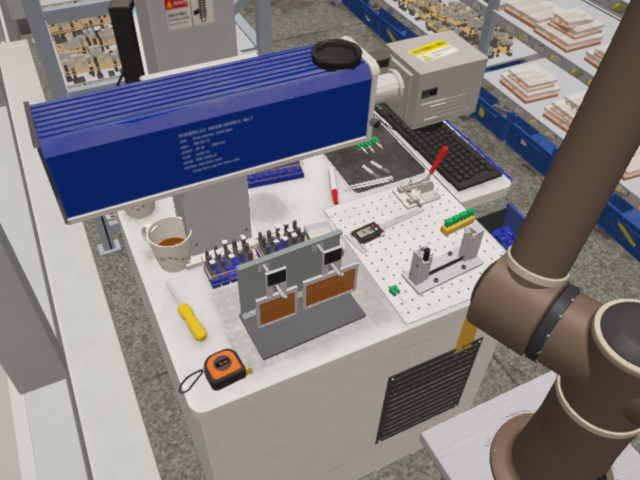

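View pics/top0.png

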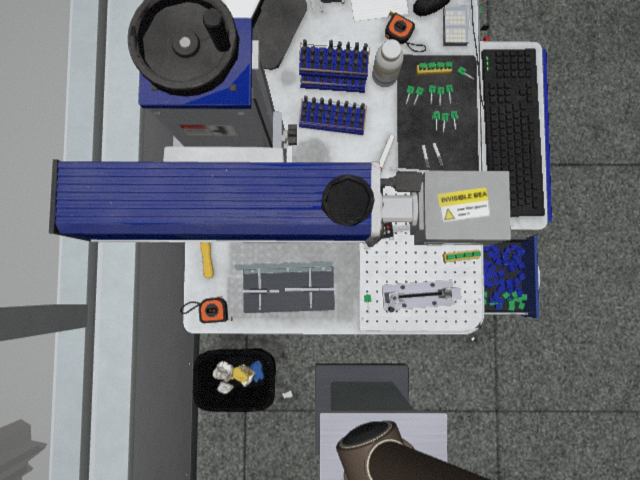

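The scene view shows the peg stand with its windows around (300,290) and the frame at (445,262). In the top view the stand is at (290,288), the frame at (422,295) with the keeper post on its left. The wider window is the right-hand one. I'll zoom in on both.

Run:
```python
import cv2,numpy as np
t=cv2.imread("pics/top0.png")[250:325,225:475]; s=cv2.imread("pics/scene0.png")[215:355,230:490]
a=cv2.resize(t,(800,240),interpolation=cv2.INTER_CUBIC); b=cv2.resize(s,(650,350),interpolation=cv2.INTER_CUBIC)
o=np.zeros((592,800,3),np.uint8); o[:240]=a; o[241:591,:650]=b; cv2.imwrite("pics/crop0.png",o)
```

```text
(no output)
```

View pics/crop0.png

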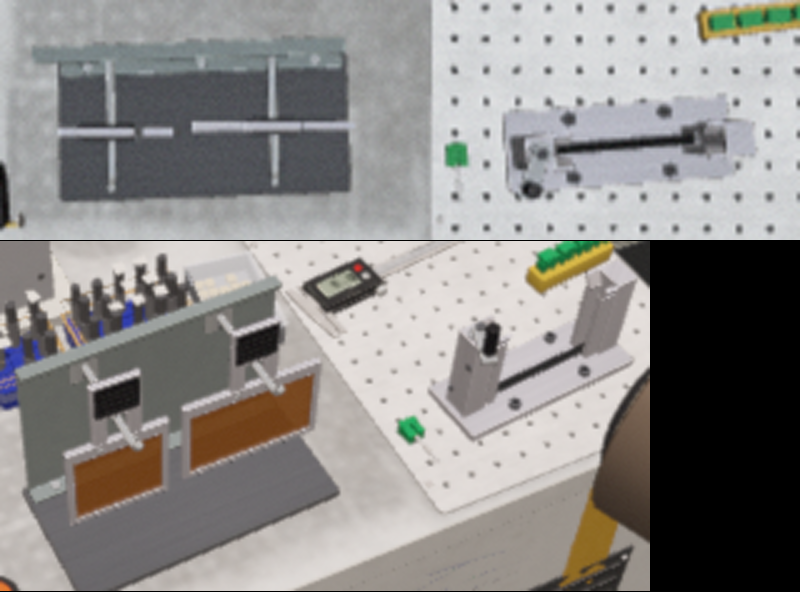

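```bash
cat > h.py <<'E'
import numpy as np
from bench import bot
def ray(n,u,v,P=None):
    p=P or bot.camera_params(n); M=np.array(p["cam_to_world"]); 
    d=M[:3,:3]@np.linalg.solve(np.array(p["K"]),[u,v,1]); return M[:3,3],d
def onz(n,u,v,z,P=None):
    o,d=ray(n,u,v,P); return o+d*(z-o[2])/d[2]
def tri(rs):
    A=0;b=0
    for o,d in rs:
        d=d/np.linalg.norm(d); Q=np.eye(3)-np.outer(d,d); A=A+Q; b=b+Q@o
    return np.linalg.solve(A,b)
E
python3 - <<'E'
from h import *
T=lambda x,y:(225+x/3.2,250+y/3.2); S=lambda x,y:(230+x/2.5,215+(y-241)/2.5)
for k,x,y,z in [("base FL",60,199,.01),("base FR",350,190,.01),("wideL",192,127,.114),("wideR",350,126,.114),("narL",58,132,.114),("narR",173,132,.114),("tipR",275,183,.149),("tipL",112,188,.149),("slotL",556,149,.012),("slotR",685,138,.012),("frFL",511,192,.008),("frBL",506,112,.008),("frBR",727,95,.008),("knob",531,188,.134),("pivot",541,153,.1)]:
    print(k,np.round(onz("top",*T(x,y),z),4))
print("S")
for k,x,y,z in [("padW",257,343,.161),("padN",116,396,.161),("knobtop",492,326,.134),("knobmid",491,340,.120),("tipR",278,385,.147),("tipL",135,440,.147),("slotL",500,386,.012),("slotR",582,348,.012)]:
    print(k,np.round(onz("scene",*S(x,y),z),4))
E
```

```text
base FL [0.4005 0.3528 0.01  ]
base FR [0.4081 0.1238 0.01  ]
wideL [0.4576 0.242  0.114 ]
wideR [0.4586 0.1266 0.114 ]
narL [0.4538 0.3397 0.114 ]
narR [0.454  0.2558 0.114 ]
tipR [0.4184 0.1806 0.149 ]
tipL [0.4146 0.2957 0.149 ]
slotL [ 0.4408 -0.0392  0.012 ]
slotR [ 0.4497 -0.1415  0.012 ]
frFL [ 0.4067 -0.0038  0.008 ]
frBL [ 4.699e-01 -3.000e-04  8.000e-03]
frBR [ 0.4838 -0.1764  0.008 ]
knob [ 0.4147 -0.0025  0.134 ]
pivot [ 0.4391 -0.0147  0.1   ]
S
padW [0.4555 0.1821 0.161 ]
padN [0.4516 0.2981 0.161 ]
knobtop [ 0.4167 -0.006   0.134 ]
knobmid [ 0.4145 -0.0062  0.12  ]
tipR [0.4226 0.1808 0.147 ]
tipL [0.4192 0.2977 0.147 ]
slotL [ 0.4438 -0.0546  0.012 ]
slotR [ 0.4509 -0.1459  0.012 ]
```

Crops: wide-window shoulders run (192,127)–(350,126), peg tips (275,183) and (112,188), the frame slot (556,149)–(685,138), and the knob (531,188). That gives a wide grip ≈ (0.459, 0.183, 0.161), stand yaw ≈ 0.033, frame origin ≈ (0.445, −0.090) with yaw ≈ 0.08, and keeper ≈ −0.5. Next I move to a viewpoint near the wide window.

Emit:
servo_tool([
  {"slide": [0.006, 0.04, 0.003], "spin": 0.06, "gripper": 0.03},
  {"slide": [0.006, 0.04, 0.003], "spin": 0.06, "gripper": 0.03},
  {"slide": [0.006, 0.04, 0.003], "spin": 0.06, "gripper": 0.03},
  {"slide": [0.006, 0.04, 0.003], "spin": 0.06, "gripper": 0.03},
  {"slide": [0.006, 0.04, 0.003], "spin": 0.06, "gripper": 0.03},
])

```text
t: 0.6
tcp_pos: [0.2992, -0.362, 0.2538]
eef_rot: [0.931, 0.365, -0.0, -0.001]
force: [1.2, 1.0, 0.1]
gripper_width: 0.356
finger_force: 0.0
```

Emit:
servo_tool([
  {"slide": [0.006, 0.04, 0.003], "spin": 0.06, "gripper": 0.03},
  {"slide": [0.006, 0.04, 0.003], "spin": 0.06, "gripper": 0.03},
  {"slide": [0.006, 0.04, 0.003], "spin": 0.06, "gripper": 0.03},
  {"slide": [0.006, 0.04, 0.003], "spin": 0.06, "gripper": 0.03},
  {"slide": [0.006, 0.04, 0.003], "spin": 0.06, "gripper": 0.03},
])

```text
t: 1.1
tcp_pos: [0.3291, -0.1622, 0.2691]
eef_rot: [0.866, 0.5, 0.0, -0.0]
force: [0.7, 0.8, 0.0]
gripper_width: 0.349
finger_force: 0.0
```

Emit:
servo_tool([
  {"slide": [0.006, 0.04, 0.003], "spin": 0.06, "gripper": 0.03},
  {"slide": [0.006, 0.04, 0.003], "spin": 0.06, "gripper": 0.03},
  {"slide": [0.006, 0.04, 0.003], "spin": 0.06, "gripper": 0.03},
  {"slide": [0.006, 0.04, 0.003], "spin": 0.06, "gripper": 0.03},
  {"slide": [0.006, 0.04, 0.003], "spin": 0.06, "gripper": 0.03},
])

```text
t: 1.6
tcp_pos: [0.3591, 0.0377, 0.2843]
eef_rot: [0.781, 0.624, 0.0, 0.0]
force: [0.4, 0.1, -0.0]
gripper_width: 0.348
finger_force: 0.0
```

Run:
```python
from h import *
import cv2
im=bot.grab_frame("wrist"); cv2.imwrite("pics/w1.png",im[:,:,::-1])
s=bot.read_state(); p=bot.camera_params("wrist"); print(s["tcp_pos"],s["eef_rot"],s["t"],np.round(p["K"],1).tolist(),np.round(p["cam_to_world"],3).tolist())
```

```text
[0.35983437 0.04331704 0.28489256] [ 0.77921681  0.62674521  0.00278275 -0.00196375] 1.65 [[348.1, 0.0, 317.7], [0.0, 348.1, 241.8], [0.0, 0.0, 1.0]] [[0.977, -0.205, -0.062, 0.375], [-0.214, -0.934, -0.286, 0.116], [0.001, 0.292, -0.956, 0.419], [0.0, 0.0, 0.0, 1.0]]
```

View pics/w1.png

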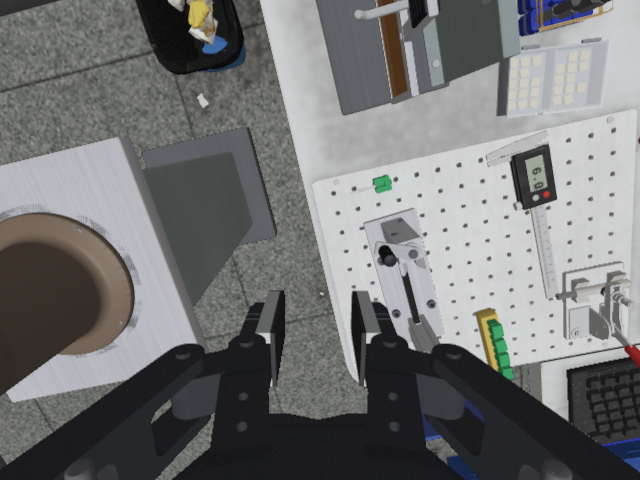

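The wrist view shows the frame at (410,280), knob at (388,257), and the stand at (400,50). The camera sits on the tool's +y side. I'll move closer to the wide window.

Emit:
servo_tool([
  {"slide": [0.012, 0.018, 0], "spin": 0.052},
  {"slide": [0.012, 0.018, 0], "spin": 0.052},
  {"slide": [0.012, 0.018, 0], "spin": 0.052},
  {"slide": [0.012, 0.018, 0], "spin": 0.052},
  {"slide": [0.012, 0.018, 0], "spin": 0.05},
])

```text
invalid input
```

Emit:
servo_tool([
  {"slide": [0, 0, 0]},
  {"slide": [0, 0, 0]},
])

```text
invalid input
```

Run:
```python
from h import *
import cv2,pickle
p=bot.camera_params("wrist");s=bot.read_state()
im=bot.grab_frame("wrist"); cv2.imwrite("pics/w2.png",im[:,:,::-1]);pickle.dump(p,open("w2.pkl","wb"))
R=lambda q:__import__("scipy.spatial.transform").spatial.transform.Rotation.from_quat(q).as_matrix()
print(s["tcp_pos"],R(s["eef_rot"])[:,1],s["t"],np.round(p["cam_to_world"],3).tolist())
```

```text
[0.35983437 0.04331704 0.28489256] [ 9.76751741e-01 -2.14373162e-01  4.27772688e-04] 1.65 [[0.977, -0.205, -0.062, 0.375], [-0.214, -0.934, -0.286, 0.116], [0.001, 0.292, -0.956, 0.419], [0.0, 0.0, 0.0, 1.0]]
```

View pics/w2.png

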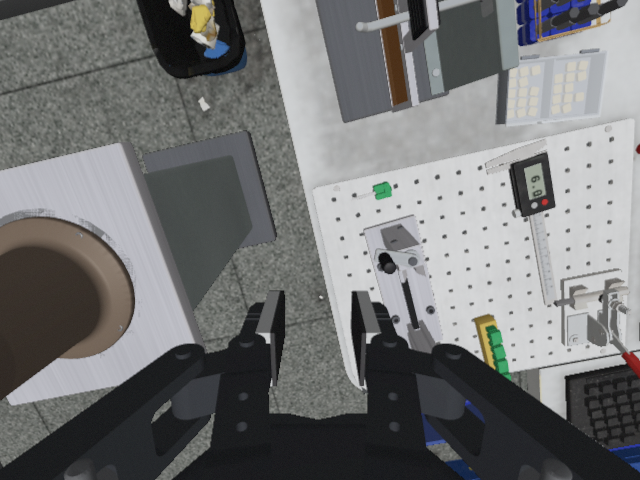

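The rows were refused because they need every field, gripper included, so the view is unchanged. I'll repeat them with the gripper value.

Emit:
servo_tool([
  {"slide": [0.012, 0.018, 0], "spin": 0.052, "gripper": 0.03},
  {"slide": [0.012, 0.018, 0], "spin": 0.052, "gripper": 0.03},
  {"slide": [0.012, 0.018, 0], "spin": 0.052, "gripper": 0.03},
  {"slide": [0.012, 0.018, 0], "spin": 0.052, "gripper": 0.03},
  {"slide": [0.012, 0.018, 0], "spin": 0.05, "gripper": 0.03},
])

```text
t: 2.2
tcp_pos: [0.4197, 0.1258, 0.2837]
eef_rot: [0.695, 0.719, -0.001, -0.0]
force: [-0.1, 0.5, 0.1]
gripper_width: 0.348
finger_force: 0.0
```

Emit:
servo_tool([
  {"slide": [0, 0, 0], "spin": 0, "gripper": 0.03},
  {"slide": [0, 0, 0], "spin": 0, "gripper": 0.03},
])

```text
t: 2.4
tcp_pos: [0.419, 0.1252, 0.2836]
eef_rot: [0.696, 0.718, -0.001, -0.0]
force: [-0.3, -0.1, 0.4]
gripper_width: 0.348
finger_force: 0.0
```

```bash
cat > snap.py <<'E'
import sys,cv2,pickle
from h import *
from scipy.spatial.transform import Rotation as R
n=sys.argv[1]
p=bot.camera_params("wrist");s=bot.read_state()
im=bot.grab_frame("wrist"); cv2.imwrite(f"pics/{n}.png",im[:,:,::-1]);pickle.dump(p,open(f"{n}.pkl","wb"))
print(s["tcp_pos"],R.from_quat(s["eef_rot"]).as_matrix()[:,1],s["t"],np.round(p["cam_to_world"],3).tolist())
E
python3 snap.py w3
```

```text
[0.41896555 0.12518597 0.28362422] [ 0.99948321  0.03208581 -0.00195304] 2.4 [[0.999, 0.031, 0.008, 0.416], [0.033, -0.953, -0.3, 0.201], [-0.001, 0.3, -0.954, 0.417], [0.0, 0.0, 0.0, 1.0]]
```

View pics/w3.png

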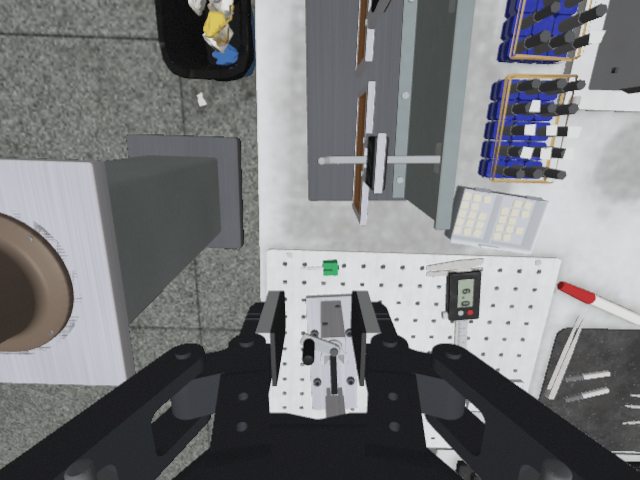

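Run:
```python
from h import *
import pickle,cv2
p=pickle.load(open("w3.pkl","rb"))
im=cv2.imread("pics/w3.png"); g=cv2.cvtColor(im,cv2.COLOR_BGR2GRAY).astype(int)
for r in (140,150,172,180,186): print(r,g[r,358:394].tolist())
for c in (372,383): print(c,g[122:205,c].tolist())
for k,u,v,z in [("tabtop",381.5,162,.178),("tip",322,160.5,.147),("baseFR",308.5,200,.01),("slotL",334,349,.012),("slotR",335,390,.012),("knobtop",308,343,.134),("pivot",335,345,.1)]:
    print(k,np.round(onz("wrist",u,v,z,p),4))
```

```text
140 [68, 69, 71, 61, 77, 170, 141, 116, 104, 87, 44, 23, 19, 15, 20, 12, 25, 61, 90, 165, 193, 198, 198, 199, 198, 196, 195, 202, 137, 68, 50, 92, 103, 101, 104, 104]
150 [70, 72, 66, 59, 66, 98, 151, 192, 197, 128, 42, 20, 29, 34, 24, 23, 48, 85, 113, 184, 198, 199, 198, 199, 197, 196, 194, 123, 68, 51, 92, 102, 101, 103, 106, 106]
172 [69, 60, 69, 161, 154, 137, 109, 90, 52, 31, 28, 20, 28, 16, 31, 62, 79, 181, 198, 199, 200, 199, 198, 197, 196, 165, 100, 51, 72, 97, 102, 102, 104, 105, 107, 90]
180 [68, 61, 60, 95, 109, 102, 101, 65, 32, 30, 35, 39, 24, 20, 47, 79, 117, 185, 199, 200, 199, 199, 198, 197, 203, 133, 55, 63, 96, 102, 102, 104, 105, 107, 103, 130]
186 [63, 60, 67, 98, 173, 195, 198, 197, 194, 183, 117, 39, 16, 29, 59, 87, 178, 197, 199, 200, 199, 198, 198, 197, 152, 87, 49, 95, 104, 104, 103, 104, 107, 106, 92, 148]
372 [202, 202, 201, 186, 179, 178, 175, 163, 154, 149, 149, 126, 105, 89, 48, 18, 18, 16, 20, 18, 20, 20, 24, 21, 20, 21, 22, 22, 24, 23, 20, 20, 18, 22, 16, 17, 17, 17, 19, 20, 21, 20, 21, 25, 26, 26, 28, 28, 29, 31, 31, 35, 35, 38, 37, 41, 43, 41, 47, 50, 52, 54, 56, 58, 59, 61, 61, 56, 92, 103, 105, 107, 106, 107, 106, 107, 106, 102, 137, 171, 179, 180, 178]
383 [102, 103, 102, 104, 104, 103, 105, 104, 103, 104, 103, 179, 197, 197, 197, 197, 197, 197, 196, 197, 196, 196, 197, 197, 197, 196, 196, 196, 196, 196, 196, 196, 197, 195, 196, 196, 196, 195, 196, 195, 195, 194, 194, 194, 200, 203, 203, 185, 178, 174, 165, 152, 144, 141, 129, 121, 121, 129, 133, 134, 118, 109, 108, 100, 87, 79, 72, 53, 87, 101, 106, 105, 105, 106, 107, 108, 105, 106, 137, 169, 176, 176, 175]
tabtop [0.4594 0.1829 0.178 ]
tip [0.4198 0.1803 0.147 ]
baseFR [0.4073 0.1239 0.01  ]
slotL [ 0.4468 -0.0778  0.012 ]
slotR [ 0.4513 -0.1447  0.012 ]
knobtop [0.4129 0.0118 0.134 ]
pivot [ 0.441  -0.0124  0.1   ]
```

The wide tab's top runs (380,133)–(380,191), its peg tip is at (322,160), the frame slot is visible near (335,370) and the knob at (308,343). The tab centre comes out at ≈ (0.459, 0.183), so I'll move over it and descend with jaws at 28 mm.

Emit:
servo_tool([
  {"slide": [0.02, 0.029, 0], "spin": 0, "gripper": 0.028},
  {"slide": [0.0195, 0.028, 0], "spin": 0, "gripper": 0.028},
  {"slide": [0, 0, -0.03], "spin": 0, "gripper": 0.028},
  {"slide": [0, 0, -0.03], "spin": 0, "gripper": 0.028},
  {"slide": [0, 0, 0], "spin": 0, "gripper": 0.028},
])

```text
t: 2.95
tcp_pos: [0.4551, 0.181, 0.2199]
eef_rot: [0.696, 0.718, -0.005, -0.002]
force: [-0.9, -0.6, 0.1]
gripper_width: 0.328
finger_force: 0.0
```

```bash
python3 snap.py w4
```

```text
[0.45505046 0.18097173 0.21992308] [ 0.99944865  0.03169086 -0.00990419] 2.95 [[0.999, 0.033, 0.001, 0.453], [0.032, -0.953, -0.302, 0.257], [-0.009, 0.302, -0.953, 0.353], [0.0, 0.0, 0.0, 1.0]]
```

View pics/w4.png

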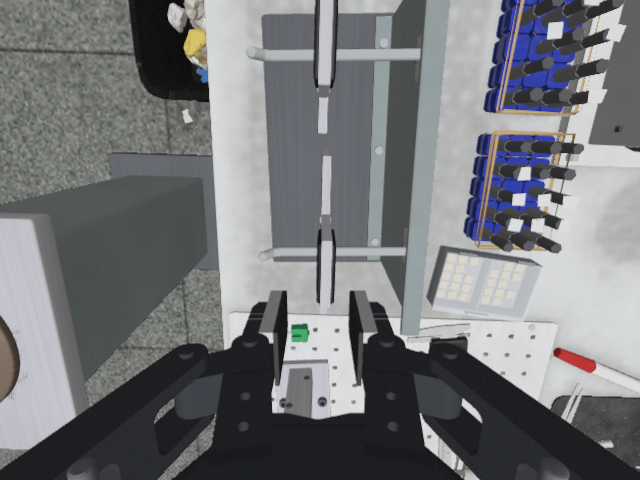

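Run:
```python
from h import *
import pickle,cv2
p=pickle.load(open("w4.pkl","rb"))
g=cv2.cvtColor(cv2.imread("pics/w4.png"),cv2.COLOR_BGR2GRAY).astype(int)
for r in (170,200,245,270,292): print(r,g[r,312:342].tolist())
print(g[222:312,326].tolist())
for k,u,v,z in [("tabtop",326,265,.178),("tabL",326.5,229,.178),("tabR",326,303,.178),("tip",264,255,.147),("tipL",252,53,.147)]:
    print(k,np.round(onz("wrist",u,v,z,p),4))
print(bot.read_state()["tcp_pos"])
```

```text
170 [106, 108, 108, 105, 107, 109, 108, 106, 106, 105, 165, 193, 198, 198, 198, 196, 195, 196, 201, 135, 103, 107, 107, 109, 108, 106, 108, 107, 106, 104]
200 [106, 107, 106, 108, 105, 106, 106, 108, 106, 110, 187, 199, 199, 198, 196, 195, 195, 204, 139, 103, 106, 105, 108, 109, 105, 106, 107, 105, 104, 104]
245 [105, 106, 107, 108, 96, 54, 33, 46, 52, 134, 188, 200, 200, 200, 199, 200, 198, 197, 197, 202, 128, 51, 42, 33, 98, 108, 106, 106, 104, 102]
270 [179, 179, 180, 181, 119, 45, 38, 56, 73, 192, 201, 201, 201, 201, 201, 199, 198, 198, 196, 131, 70, 48, 34, 135, 176, 184, 183, 181, 179, 177]
292 [177, 178, 179, 181, 107, 36, 44, 55, 170, 197, 200, 200, 201, 200, 200, 200, 199, 197, 162, 92, 48, 35, 135, 178, 186, 187, 186, 184, 184, 183]
[119, 118, 116, 116, 116, 115, 116, 117, 116, 118, 118, 117, 118, 117, 116, 116, 114, 117, 135, 190, 201, 200, 200, 199, 199, 199, 200, 200, 200, 200, 199, 200, 200, 200, 200, 199, 200, 199, 199, 200, 200, 200, 200, 201, 201, 200, 200, 200, 201, 200, 200, 200, 200, 200, 200, 200, 200, 200, 200, 200, 201, 200, 201, 200, 201, 200, 200, 200, 200, 200, 200, 200, 199, 200, 200, 199, 200, 199, 200, 200, 199, 200, 199, 199, 200, 197, 198, 197, 193, 191]
tabtop [0.4585 0.1882 0.178 ]
tabL [0.4579 0.2083 0.178 ]
tabR [0.4594 0.1655 0.178 ]
tip [0.4201 0.1814 0.147 ]
tipL [0.4154 0.2951 0.147 ]
[0.45673686 0.18150517 0.22226939]
```

Tab top is at (326,240–311), centred between the open fingers; the centre ≈ (0.4587, 0.1826) confirms the target. Descend and grip.

Emit:
servo_tool([
  {"slide": [0, 0, -0.015], "spin": 0, "gripper": 0.028},
  {"slide": [0, 0, -0.018], "spin": 0, "gripper": 0.028},
  {"slide": [0, 0, -0.018], "spin": 0, "gripper": 0.028},
  {"slide": [0, 0, -0.016], "spin": 0, "gripper": 0.028},
  {"slide": [0, 0, 0], "spin": 0, "gripper": 0.028},
])

```text
t: 3.5
tcp_pos: [0.4583, 0.1821, 0.1571]
eef_rot: [0.696, 0.718, -0.001, -0.0]
force: [-0.7, 0.2, 0.1]
gripper_width: 0.328
finger_force: 0.0
```

Emit:
servo_tool([
  {"slide": [0, 0, 0], "spin": 0, "gripper": 0.028},
  {"slide": [0, 0, 0], "spin": 0, "gripper": 0.028},
])

```text
t: 3.7
tcp_pos: [0.4604, 0.1832, 0.1593]
eef_rot: [0.696, 0.719, 0.002, 0.001]
force: [0.9, 0.2, 0.1]
gripper_width: 0.332
finger_force: 0.0
```

Emit:
servo_tool([
  {"slide": [0, 0, 0], "spin": 0, "gripper": 0.018},
  {"slide": [0, 0, 0], "spin": 0, "gripper": 0.012},
  {"slide": [0, 0, 0], "spin": 0, "gripper": 0.004},
  {"slide": [0, 0, 0], "spin": 0, "gripper": 0.004},
  {"slide": [0, 0, 0], "spin": 0, "gripper": 0.004},
], force=50)

```text
t: 4.2
tcp_pos: [0.4593, 0.1832, 0.1581]
eef_rot: [0.695, 0.719, 0.0, 0.0]
force: [-1.4, -0.1, 5.2]
gripper_width: 0.109
finger_force: 50.9
```

Emit:
servo_tool([
  {"slide": [0, 0, 0], "spin": 0, "gripper": 0.004},
  {"slide": [0, 0, 0], "spin": 0, "gripper": 0.004},
])

```text
t: 4.4
tcp_pos: [0.4593, 0.1832, 0.1581]
eef_rot: [0.695, 0.719, 0.0, 0.0]
force: [-0.8, -0.1, 5.0]
gripper_width: 0.104
finger_force: 50.9
```

Emit:
servo_tool([
  {"slide": [0, 0, 0.005], "spin": 0, "gripper": 0.004},
  {"slide": [0, 0, 0.005], "spin": 0, "gripper": 0.004},
  {"slide": [0, 0, 0.005], "spin": 0, "gripper": 0.004},
  {"slide": [0, 0, 0], "spin": 0, "gripper": 0.004},
  {"slide": [0, 0, 0], "spin": 0, "gripper": 0.004},
])

```text
t: 4.9
tcp_pos: [0.459, 0.1831, 0.1723]
eef_rot: [0.695, 0.719, 0.0, 0.0]
force: [-0.0, -0.6, -1.1]
gripper_width: 0.108
finger_force: 49.8
```

Emit:
servo_tool([
  {"slide": [-0.01, -0.0003, 0], "spin": 0, "gripper": 0.004},
  {"slide": [-0.015, -0.0005, 0], "spin": 0, "gripper": 0.004},
  {"slide": [-0.015, -0.0005, 0], "spin": 0, "gripper": 0.004},
  {"slide": [-0.015, -0.0005, 0], "spin": 0, "gripper": 0.004},
  {"slide": [0, 0, 0], "spin": 0, "gripper": 0.004},
])

```text
t: 5.4
tcp_pos: [0.401, 0.1808, 0.1714]
eef_rot: [0.695, 0.719, -0.001, -0.001]
force: [-0.7, -0.8, -1.9]
gripper_width: 0.108
finger_force: 49.8
```

Emit:
servo_tool([
  {"slide": [-0.015, -0.0005, 0], "spin": 0, "gripper": 0.004},
  {"slide": [-0.01, -0.0003, 0], "spin": 0, "gripper": 0.004},
  {"slide": [0, 0, 0], "spin": 0, "gripper": 0.004},
  {"slide": [0, 0, 0], "spin": 0, "gripper": 0.004},
])

```text
t: 5.8
tcp_pos: [0.3791, 0.1806, 0.1724]
eef_rot: [0.695, 0.719, 0.0, 0.0]
force: [1.5, 0.4, -1.6]
gripper_width: 0.102
finger_force: 49.8
```

Run:
```python
from h import *
import cv2
s=bot.grab_frame("scene")[:,:,::-1];t=bot.grab_frame("top")[:,:,::-1]
cv2.imwrite("pics/s5.png",s);cv2.imwrite("pics/t5.png",t)
o=np.zeros((600,800,3),np.uint8); o[:240]=cv2.resize(t[250:325,225:475],(800,240),interpolation=cv2.INTER_CUBIC)
o[241:591,:650]=cv2.resize(s[215:355,230:490],(650,350),interpolation=cv2.INTER_CUBIC); cv2.imwrite("pics/crop5.png",o)
```

```text
(no output)
```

View pics/crop5.png

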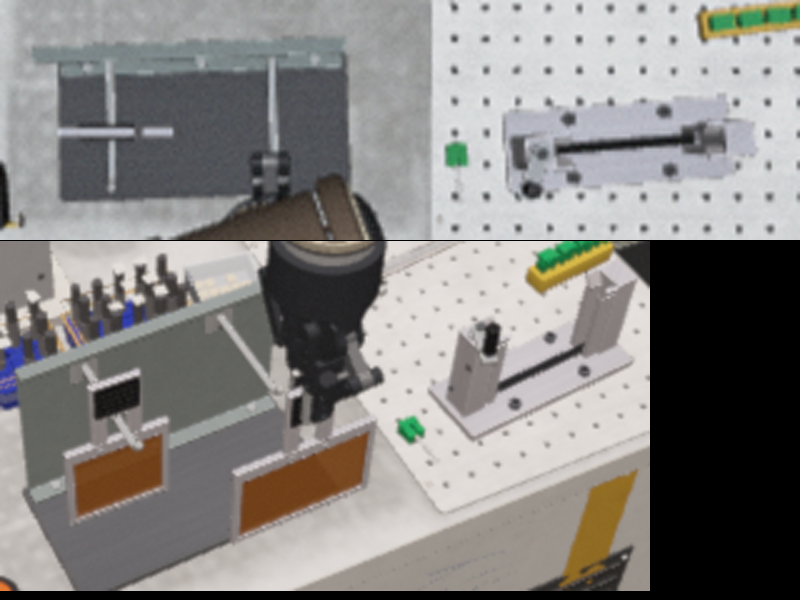

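The crop shows the stand unmoved, the wide window free of the right peg at (305,480), and the narrow window still hanging. Now I raise the window and move beside the frame for a close look.

Emit:
servo_tool([
  {"slide": [0, 0, 0.015], "spin": 0, "gripper": 0.004},
  {"slide": [0, 0, 0.025], "spin": 0, "gripper": 0.004},
  {"slide": [0, 0, 0.03], "spin": 0, "gripper": 0.004},
  {"slide": [0, 0, 0.025], "spin": 0, "gripper": 0.004},
  {"slide": [0, -0.01, 0.015], "spin": 0, "gripper": 0.004},
])

```text
t: 6.4
tcp_pos: [0.3807, 0.1714, 0.2849]
eef_rot: [0.695, 0.719, 0.002, 0.001]
force: [1.1, -0.6, -1.9]
gripper_width: 0.107
finger_force: 49.9
```

Emit:
servo_tool([
  {"slide": [0, -0.025, 0], "spin": 0.01, "gripper": 0.004},
  {"slide": [0, -0.035, 0], "spin": 0.01, "gripper": 0.004},
  {"slide": [0, -0.035, 0], "spin": 0.01, "gripper": 0.004},
  {"slide": [0, -0.035, 0], "spin": 0.01, "gripper": 0.004},
  {"slide": [0, -0.035, 0], "spin": 0.008, "gripper": 0.004},
])

```text
t: 6.9
tcp_pos: [0.3793, 0.004, 0.2826]
eef_rot: [0.678, 0.735, 0.0, 0.0]
force: [1.5, 0.1, -1.1]
gripper_width: 0.108
finger_force: 49.8
```

Emit:
servo_tool([
  {"slide": [0, -0.035, 0], "spin": 0, "gripper": 0.004},
  {"slide": [0, -0.035, 0], "spin": 0, "gripper": 0.004},
  {"slide": [0, -0.035, 0], "spin": 0, "gripper": 0.004},
  {"slide": [0, -0.035, 0], "spin": 0, "gripper": 0.004},
  {"slide": [0, -0.025, 0], "spin": 0, "gripper": 0.004},
])

```text
t: 7.4
tcp_pos: [0.3792, -0.1621, 0.2826]
eef_rot: [0.679, 0.735, -0.0, 0.001]
force: [0.1, 0.4, -1.8]
gripper_width: 0.103
finger_force: 49.8
```

Emit:
servo_tool([
  {"slide": [0, 0, 0], "spin": 0, "gripper": 0.004},
  {"slide": [0, 0, 0], "spin": 0, "gripper": 0.004},
  {"slide": [0, 0, 0], "spin": 0, "gripper": 0.004},
  {"slide": [0, 0, 0], "spin": 0, "gripper": 0.004},
])

```text
t: 7.8
tcp_pos: [0.379, -0.1586, 0.2822]
eef_rot: [0.677, 0.736, 0.0, -0.0]
force: [1.0, -0.5, -0.7]
gripper_width: 0.11
finger_force: 49.8
```

```bash
python3 snap.py w6
```

```text
[ 0.37899557 -0.15862572  0.28216103] [ 9.96606426e-01  8.23141734e-02 -8.73530373e-05] 7.8 [[0.997, 0.079, 0.025, 0.372], [0.083, -0.951, -0.298, -0.084], [0.0, 0.299, -0.954, 0.416], [0.0, 0.0, 0.0, 1.0]]
```

View pics/w6.png

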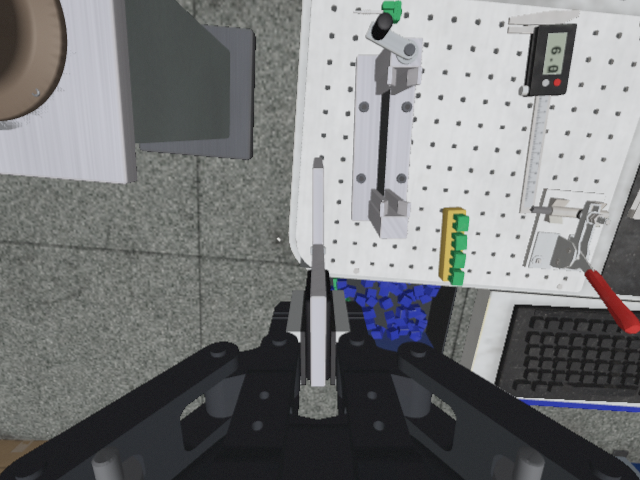

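The window hangs edge-on at (318,160–385). The frame runs from the keeper pivot (409,48) to its right post (393,215), with the dark sill (386,95)–(382,195) and the knob at (380,28). I'll zoom on the frame for exact edges.

Run:
```python
from h import *
import cv2,pickle
im=cv2.imread("pics/w6.png")
c=im[0:250,345:435]; c=cv2.rotate(c,cv2.ROTATE_90_COUNTERCLOCKWISE)
a=cv2.resize(c[:,:125],(800,576),interpolation=cv2.INTER_CUBIC); b=cv2.resize(c[:,125:],(800,576),interpolation=cv2.INTER_CUBIC)
o=np.vstack([cv2.resize(c[:,10:110],(620,300),fx=0,fy=0,interpolation=cv2.INTER_CUBIC) if 0 else cv2.resize(c[25:75,20:145],(800,298),interpolation=cv2.INTER_CUBIC),cv2.resize(c[25:75,125:250],(800,298),interpolation=cv2.INTER_CUBIC)])
cv2.imwrite("pics/z6.png",o); print(o.shape)
g=cv2.cvtColor(im,cv2.COLOR_BGR2GRAY).astype(float); p=pickle.load(open("w6.pkl","rb"))
for r in range(95,191,16):
    w=np.clip(90-g[r,372:400],0,None); u=372+(w*np.arange(28)).sum()/w.sum(); print(r,round(u,2),np.round(onz("wrist",u,r,.012,p),4))
for r in (175,200,225,250):
    row=g[r,300:340]; k=np.where(row>150)[0]; print(r,k.min()+300,k.max()+300, np.round(onz("wrist",300+(k.min()+k.max())/2,r,.2382,p),4))
print(g[150:185,318].astype(int).tolist())
```

```text
(596, 800, 3)
95 385.29 [ 0.4415 -0.039   0.012 ]
111 384.38 [ 0.4428 -0.0551  0.012 ]
127 383.34 [ 0.444  -0.0716  0.012 ]
143 383.0 [ 0.4459 -0.0884  0.012 ]
159 382.0 [ 0.4472 -0.1058  0.012 ]
175 380.93 [ 0.4485 -0.1236  0.012 ]
175 300 339 [ 0.3749 -0.1038  0.2382]
200 300 337 [ 0.3755 -0.1165  0.2382]
225 300 339 [ 0.3771 -0.1297  0.2382]
250 300 339 [ 0.3783 -0.1436  0.2382]
[217, 217, 217, 218, 218, 217, 217, 165, 110, 110, 110, 112, 111, 111, 112, 111, 111, 109, 178, 194, 193, 194, 194, 195, 194, 194, 193, 192, 193, 192, 193, 192, 193, 193, 193]
```

View pics/z6.png

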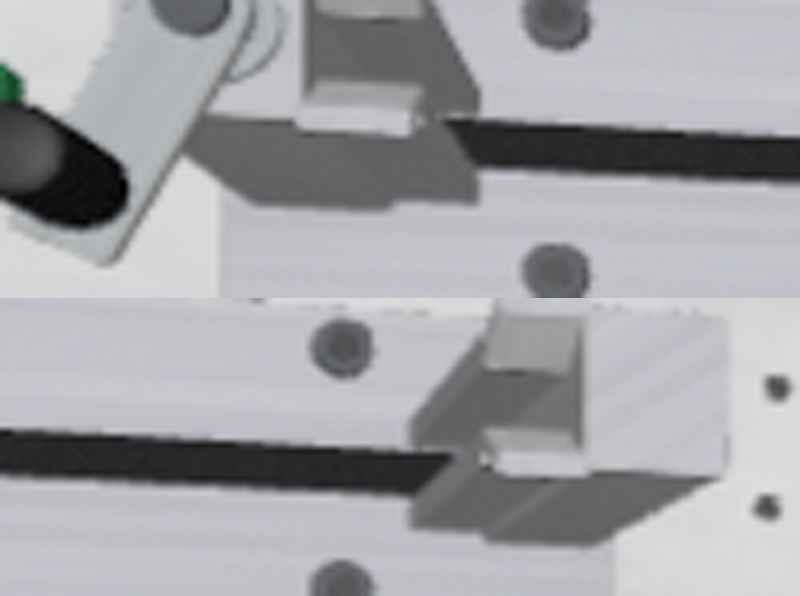

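Run:
```python
from h import *
import pickle
p=pickle.load(open("w6.pkl","rb"))
f=lambda u,v,z:onz("wrist",u,v,z,p)
sc=[f(406,107,.011),f(363.4,106.9,.011),f(400.6,178.4,.011),f(360.3,178.4,.011)]
print("screws",np.round(sc,4).tolist(),np.mean(sc,0))
L=f(400.6,67.2,.096);Rr=f(391.5,216.1,.096);print("walls",L,Rr,np.linalg.norm(L-Rr),(L+Rr)/2)
print("midslots",f(400.6,75,.081),f(391.5,208.6,.081))
print("pivot",f(409-5/5.96,20+190/6.4,.106))
print("knobtop",f(409-145/5.96,20+20/6.4,.134))
print("winLeft top",f(318.5,168,.2382),"bottom",f(318,157.5,.152))
print("win top line",[f(318.5,r,.2382)[:2].round(4).tolist() for r in (175,225)])
print("tab",f(318.5,387,.278),f(318.5,270,.278))
print(bot.read_state()["tcp_pos"])
```

```text
screws [[0.4658, -0.049, 0.011], [0.4197, -0.0527, 0.011], [0.4718, -0.1257, 0.011], [0.4255, -0.1295, 0.011]] [ 0.44568261 -0.08924143  0.011     ]
walls [ 0.43678173 -0.02604659  0.096     ] [ 0.44773177 -0.15239539  0.096     ] 0.1268223993739773 [ 0.44225675 -0.08922099  0.096     ]
midslots [ 0.44076095 -0.02946968  0.081     ] [ 0.45017889 -0.14817025  0.081     ]
pivot [ 0.43881595 -0.01486533  0.106     ]
knobtop [ 0.41351753 -0.00582329  0.134     ]
winLeft top [ 0.37411463 -0.10040614  0.2382    ] bottom [ 0.37401698 -0.10095849  0.152     ]
win top line [[0.3744, -0.1039], [0.3766, -0.1298]]
tab [ 0.38224561 -0.19881628  0.278     ] [ 0.37724886 -0.13910705  0.278     ]
[ 0.37903188 -0.15863664  0.28223077]
```

Frame origin ≈ (0.4455, −0.0892) with yaw ≈ 0.082. The window centre sits at (0.379, −0.160), so the shift is (+0.0665, +0.071).

Emit:
servo_tool([
  {"slide": [0.015, 0.016, 0], "spin": 0, "gripper": 0.004},
  {"slide": [0.02, 0.021, 0], "spin": 0, "gripper": 0.004},
  {"slide": [0.02, 0.022, 0], "spin": 0, "gripper": 0.004},
  {"slide": [0.0115, 0.012, 0], "spin": 0, "gripper": 0.004},
  {"slide": [0, 0, 0], "spin": 0, "gripper": 0.004},
])

```text
t: 8.35
tcp_pos: [0.4466, -0.0865, 0.2824]
eef_rot: [0.676, 0.737, 0.0, 0.0]
force: [-0.3, -0.7, -0.9]
gripper_width: 0.108
finger_force: 49.8
```

Emit:
servo_tool([
  {"slide": [0, 0, -0.01], "spin": 0, "gripper": 0.004},
  {"slide": [0, 0, -0.015], "spin": 0, "gripper": 0.004},
  {"slide": [0, 0, -0.015], "spin": 0, "gripper": 0.004},
  {"slide": [0, 0, 0], "spin": 0, "gripper": 0.004},
  {"slide": [0, 0, 0], "spin": 0, "gripper": 0.004},
])

```text
t: 8.85
tcp_pos: [0.4446, -0.0888, 0.2418]
eef_rot: [0.678, 0.735, -0.0, -0.001]
force: [-0.6, -0.9, -1.8]
gripper_width: 0.104
finger_force: 49.8
```

```bash
python3 snap.py w7
python3 - <<'E'
from h import *
import cv2,pickle
g=cv2.cvtColor(cv2.imread("pics/w7.png"),cv2.COLOR_BGR2GRAY).astype(int)
p=pickle.load(open("w7.pkl","rb"))
# sill, window left edge
for r in range(120,260,8): print(r,g[r,296:346:2].tolist())
E
```

```text
[ 0.444621   -0.08882715  0.24177994] [ 0.9967755   0.08022905 -0.00138155] 8.85 [[0.997, 0.077, 0.023, 0.438], [0.081, -0.951, -0.298, -0.014], [-0.001, 0.299, -0.954, 0.375], [0.0, 0.0, 0.0, 1.0]]
120 [163, 164, 165, 167, 168, 167, 165, 147, 156, 169, 167, 166, 167, 169, 169, 170, 172, 171, 168, 170, 151, 178, 178, 178, 175]
128 [165, 166, 167, 166, 165, 165, 165, 164, 165, 165, 166, 144, 145, 161, 157, 167, 168, 177, 180, 184, 159, 177, 179, 178, 175]
136 [179, 178, 170, 153, 164, 166, 168, 166, 166, 103, 89, 91, 93, 92, 89, 166, 163, 166, 177, 180, 148, 178, 179, 179, 175]
144 [178, 179, 178, 149, 182, 181, 181, 178, 169, 166, 160, 160, 164, 163, 165, 169, 179, 181, 176, 173, 158, 178, 180, 180, 176]
152 [179, 181, 178, 175, 179, 151, 147, 147, 145, 118, 33, 36, 35, 38, 106, 138, 141, 142, 142, 174, 178, 173, 180, 179, 177]
160 [179, 181, 180, 178, 181, 152, 148, 147, 144, 99, 99, 98, 98, 61, 126, 142, 142, 142, 143, 179, 181, 174, 179, 179, 176]
168 [84, 92, 92, 173, 175, 176, 181, 176, 143, 164, 164, 161, 161, 161, 171, 179, 178, 181, 182, 181, 180, 101, 91, 93, 93]
176 [97, 12
[... 704 characters left out ...]
5, 175, 170, 177, 178, 184, 185, 179, 181, 179, 179, 179, 178]
224 [176, 178, 178, 181, 177, 174, 178, 177, 160, 179, 180, 177, 175, 174, 169, 176, 178, 185, 184, 179, 180, 179, 179, 180, 177]
232 [175, 177, 177, 181, 177, 175, 178, 177, 159, 180, 179, 177, 175, 174, 168, 175, 177, 184, 184, 178, 180, 179, 179, 180, 176]
240 [92, 93, 87, 122, 178, 174, 177, 176, 158, 180, 179, 177, 176, 183, 171, 175, 178, 184, 183, 177, 101, 88, 93, 92, 86]
248 [164, 160, 164, 179, 177, 173, 176, 158, 129, 100, 101, 102, 104, 104, 149, 167, 177, 183, 183, 177, 179, 166, 161, 169, 177]
256 [176, 176, 175, 178, 177, 173, 165, 98, 98, 100, 101, 102, 103, 104, 99, 99, 98, 178, 182, 176, 179, 180, 177, 179, 177]
```

The slot centre is at col ≈ 319.5 and the window edge at ≈ 318, so x is about 1 mm low and y about 1 mm low. I'll nudge both and lower until just above the mouth.

Emit:
servo_tool([
  {"slide": [0.001, 0.001, -0.005], "spin": 0, "gripper": 0.004},
  {"slide": [0, 0, -0.005], "spin": 0, "gripper": 0.004},
  {"slide": [0, 0, 0], "spin": 0, "gripper": 0.004},
  {"slide": [0, 0, 0], "spin": 0, "gripper": 0.004},
  {"slide": [0, 0, 0], "spin": 0, "gripper": 0.004},
])

```text
t: 9.4
tcp_pos: [0.4466, -0.0876, 0.2324]
eef_rot: [0.678, 0.735, 0.0, 0.0]
force: [-0.3, 0.4, -1.0]
gripper_width: 0.106
finger_force: 49.8
```

```bash
python3 snap.py w8
python3 - <<'E'
from h import *
import cv2,pickle
g=cv2.cvtColor(cv2.imread("pics/w8.png"),cv2.COLOR_BGR2GRAY).astype(int)
p=pickle.load(open("w8.pkl","rb"))
for r in range(128,172,4): print(r,g[r,300:340].tolist())
print(g[115:180,318].tolist())
E
```

```text
[ 0.4465963  -0.08755248  0.23240401] [9.96715363e-01 8.09841473e-02 2.31743888e-04] 9.4 [[0.997, 0.077, 0.025, 0.44], [0.081, -0.951, -0.298, -0.013], [0.001, 0.299, -0.954, 0.366], [0.0, 0.0, 0.0, 1.0]]
128 [162, 163, 162, 162, 161, 162, 162, 163, 162, 163, 164, 164, 165, 166, 165, 166, 166, 163, 158, 159, 148, 152, 164, 167, 168, 169, 174, 176, 177, 179, 182, 183, 178, 178, 153, 170, 176, 176, 177, 177]
132 [164, 164, 166, 165, 165, 165, 165, 164, 163, 164, 163, 144, 104, 89, 87, 87, 89, 90, 87, 87, 96, 129, 160, 163, 147, 158, 163, 163, 173, 177, 177, 179, 179, 184, 179, 178, 175, 176, 178, 177]
136 [167, 166, 166, 165, 163, 163, 163, 164, 166, 167, 115, 87, 86, 86, 88, 88, 89, 88, 92, 92, 90, 90, 103, 160, 170, 150, 160, 164, 166, 174, 177, 177, 176, 178, 176, 178, 176, 175, 178, 177]
140 [180, 172, 171, 161, 156, 163, 163, 165, 167, 166, 165, 128, 92, 89, 89, 89, 89, 91, 90, 90, 83, 124, 163, 170, 154, 163, 166, 166, 170, 173, 176, 176, 176, 174, 177, 178, 176, 176, 177, 178]
144 [178, 178, 181, 181, 180, 177, 175, 169, 167, 162, 161, 164, 150, 154, 160, 166, 165, 167, 168, 157
[... 893 characters left out ...]
164 [178, 180, 157, 147, 146, 146, 144, 144, 143, 142, 130, 167, 118, 94, 100, 99, 100, 97, 98, 97, 97, 97, 99, 131, 138, 138, 139, 141, 141, 143, 145, 175, 179, 178, 180, 167, 174, 178, 178, 178]
168 [174, 179, 152, 140, 142, 147, 142, 145, 160, 166, 166, 174, 143, 153, 163, 164, 163, 161, 161, 161, 161, 161, 160, 129, 159, 152, 154, 139, 138, 136, 140, 175, 176, 174, 168, 177, 178, 152, 127, 101]
[200, 200, 199, 199, 181, 151, 166, 175, 170, 165, 164, 149, 147, 158, 161, 123, 88, 87, 88, 89, 89, 92, 92, 91, 91, 90, 90, 101, 155, 168, 147, 156, 164, 164, 175, 174, 138, 71, 34, 34, 31, 34, 85, 96, 97, 97, 98, 98, 98, 98, 98, 98, 95, 161, 177, 175, 175, 176, 175, 176, 176, 176, 175, 176, 176]
```

Run:
```python
from h import *
import pickle
p=pickle.load(open("w8.pkl","rb")); f=lambda u,v,z:onz("wrist",u,v,z,p).round(4)
print("wall",f(316.3,151,.096),"win bot",f(318,157.3,.1044),"win shoulder",f(318,167.5,.188))
print(bot.read_state()["tcp_pos"])
```

```text
wall [ 0.4401 -0.0257  0.096 ] win bot [ 0.4417 -0.0297  0.1044] win shoulder [ 0.4415 -0.0292  0.188 ]
[ 0.4466496  -0.08758363  0.23248583]
```

Emit:
servo_tool([
  {"slide": [-0.0012, 0.0005, 0], "spin": 0, "gripper": 0.004},
  {"slide": [0, 0, -0.005], "spin": 0, "gripper": 0.004},
  {"slide": [0, 0, -0.006], "spin": 0, "gripper": 0.004},
  {"slide": [0, 0, -0.006], "spin": 0, "gripper": 0.004},
  {"slide": [0, 0, -0.006], "spin": 0, "gripper": 0.004},
])

```text
t: 9.95
tcp_pos: [0.445, -0.087, 0.2084]
eef_rot: [0.678, 0.735, -0.0, -0.0]
force: [0.1, 0.4, -1.5]
gripper_width: 0.106
finger_force: 49.8
```

Emit:
servo_tool([
  {"slide": [0, 0, 0], "spin": 0, "gripper": 0.004},
  {"slide": [0, 0, -0.005], "spin": 0, "gripper": 0.004},
  {"slide": [0, 0, -0.005], "spin": 0, "gripper": 0.004},
  {"slide": [0, 0, 0], "spin": 0, "gripper": 0.004},
])

```text
t: 10.35
tcp_pos: [0.4447, -0.0869, 0.1985]
eef_rot: [0.678, 0.735, -0.0, -0.001]
force: [-0.2, -0.1, -1.8]
gripper_width: 0.105
finger_force: 49.8
```

In the channels without contact; continuing down.

Emit:
servo_tool([
  {"slide": [0, 0, -0.006], "spin": 0, "gripper": 0.004},
  {"slide": [0, 0, -0.006], "spin": 0, "gripper": 0.004},
  {"slide": [0, 0, -0.006], "spin": 0, "gripper": 0.004},
  {"slide": [0, 0, -0.006], "spin": 0, "gripper": 0.004},
  {"slide": [0, 0, 0], "spin": 0, "gripper": 0.004},
])

```text
t: 10.85
tcp_pos: [0.4444, -0.0868, 0.1741]
eef_rot: [0.678, 0.735, -0.001, -0.001]
force: [-0.3, -0.1, -1.5]
gripper_width: 0.107
finger_force: 49.8
```

Emit:
servo_tool([
  {"slide": [0, 0, -0.006], "spin": 0, "gripper": 0.004},
  {"slide": [0, 0, -0.006], "spin": 0, "gripper": 0.004},
  {"slide": [0, 0, -0.006], "spin": 0, "gripper": 0.004},
  {"slide": [0, 0, -0.006], "spin": 0, "gripper": 0.004},
  {"slide": [0, 0, 0], "spin": 0, "gripper": 0.004},
])

```text
t: 11.35
tcp_pos: [0.4443, -0.0868, 0.1501]
eef_rot: [0.678, 0.735, -0.001, -0.001]
force: [0.7, -0.9, -2.6]
gripper_width: 0.108
finger_force: 49.8
```

Emit:
servo_tool([
  {"slide": [0, 0, -0.003], "spin": 0, "gripper": 0.004},
  {"slide": [0, 0, -0.003], "spin": 0, "gripper": 0.004},
  {"slide": [0, 0, -0.002], "spin": 0, "gripper": 0.004},
  {"slide": [0, 0, 0], "spin": 0, "gripper": 0.004},
  {"slide": [0, 0, 0], "spin": 0, "gripper": 0.004},
])

```text
t: 11.85
tcp_pos: [0.446, -0.0871, 0.1444]
eef_rot: [0.678, 0.735, 0.0, 0.0]
force: [-1.3, -0.3, 5.3]
gripper_width: 0.111
finger_force: 50.8
```

Emit:
servo_tool([
  {"slide": [0, 0, -0.001], "spin": 0, "gripper": 0.004},
  {"slide": [0, 0, -0.001], "spin": 0, "gripper": 0.004},
  {"slide": [0, 0, 0], "spin": 0, "gripper": 0.004},
])

```text
t: 12.15
tcp_pos: [0.4467, -0.0871, 0.1444]
eef_rot: [0.678, 0.735, 0.001, 0.001]
force: [-4.1, 2.4, 17.2]
gripper_width: 0.108
finger_force: 52.7
```

Contact came 4 mm above the expected height, so either the frame stands on the board's thickness or the window is caught. I'll test with a gentle wiggle under light load.

Emit:
servo_tool([
  {"slide": [-0.0015, 0, 0.001], "spin": 0, "gripper": 0.004},
  {"slide": [0, 0.001, 0], "spin": 0, "gripper": 0.004},
  {"slide": [0, -0.002, 0], "spin": 0, "gripper": 0.004},
  {"slide": [0, 0.001, 0], "spin": 0, "gripper": 0.004},
  {"slide": [0, 0, 0], "spin": 0, "gripper": 0.004},
])

```text
t: 12.65
tcp_pos: [0.4456, -0.0871, 0.1445]
eef_rot: [0.678, 0.735, 0.001, 0.001]
force: [-1.0, 0.6, 9.0]
gripper_width: 0.109
finger_force: 51.3
```

```bash
python3 snap.py w9
python3 - <<'E'
from h import *
import cv2,pickle
# triangulate sill-band row across w3/w6 for board height: knob dark blob extents
for n,(r0,r1,c0,c1) in {"w3":(325,370,295,330),"w6":(5,50,365,398)}.items():
    g=cv2.cvtColor(cv2.imread(f"pics/{n}.png"),cv2.COLOR_BGR2GRAY)[r0:r1,c0:c1]
    m=(g<60).astype(np.uint8); nn,l,s,c=cv2.connectedComponentsWithStats(m); i=1+s[1:,4].argmax(); print(n,s[i]+[c0,r0,0,0,0],c[i]+[c0,r0])
g=cv2.cvtColor(cv2.imread("pics/w9.png"),cv2.COLOR_BGR2GRAY).astype(int)
for r in range(60,300,6): print(r,g[r,290:346:2].tolist())
E
```

```text
[ 0.44556248 -0.08714028  0.14445593] [0.9967326  0.08069661 0.00349046] 12.65 [[0.997, 0.076, 0.028, 0.438], [0.081, -0.951, -0.298, -0.012], [0.004, 0.3, -0.954, 0.278], [0.0, 0.0, 0.0, 1.0]]
w3 [303 339  11  26 243] [308.14403292 351.43621399]
w6 [372  13  22  27 254] [380.62598425  27.6023622 ]
60 [188, 187, 187, 187, 189, 189, 188, 188, 130, 107, 108, 107, 109, 112, 109, 108, 108, 107, 105, 108, 110, 117, 151, 188, 189, 105, 66, 67]
66 [187, 187, 187, 186, 187, 187, 188, 187, 111, 107, 108, 108, 108, 108, 105, 113, 96, 105, 106, 107, 107, 168, 187, 187, 189, 189, 189, 188]
72 [186, 186, 187, 187, 187, 187, 186, 186, 186, 185, 184, 183, 183, 184, 185, 185, 186, 185, 185, 188, 187, 184, 185, 187, 185, 186, 186, 187]
78 [188, 188, 187, 187, 186, 186, 185, 186, 186, 185, 184, 184, 185, 184, 185, 186, 186, 186, 187, 189, 187, 186, 185, 184, 185, 186, 188, 189]
84 [189, 190, 186, 186, 187, 186, 187, 186, 186, 185, 185, 185, 185, 184, 185, 187, 186, 186, 187, 189, 187, 187, 186, 186, 186, 186, 187, 189]
90 [188, 187, 186, 186, 187, 186, 166, 127, 140, 140, 178, 184, 184, 185, 186, 187,
[... 4144 characters left out ...]
 90, 137, 164, 166, 168, 173, 172, 168, 166, 168, 167, 168]
270 [165, 165, 168, 169, 164, 162, 165, 165, 165, 73, 31, 91, 90, 93, 93, 93, 94, 71, 31, 154, 168, 173, 171, 168, 167, 167, 167, 168]
276 [74, 57, 67, 168, 163, 162, 165, 166, 118, 12, 27, 91, 92, 94, 95, 93, 93, 91, 4, 10, 165, 174, 173, 169, 166, 76, 63, 77]
282 [47, 75, 86, 160, 164, 163, 165, 165, 71, 10, 43, 92, 92, 93, 93, 92, 92, 91, 27, 16, 155, 173, 171, 168, 160, 83, 62, 46]
288 [162, 163, 165, 168, 163, 161, 163, 164, 30, 14, 60, 93, 94, 94, 92, 92, 90, 90, 32, 11, 92, 172, 170, 167, 166, 167, 167, 163]
294 [164, 104, 84, 85, 84, 84, 84, 29, 11, 15, 76, 92, 92, 93, 92, 93, 93, 92, 44, 14, 12, 45, 84, 85, 84, 83, 84, 143]
```

Still rests firmly at 0.1445 after the wiggle, with purely vertical load, so it's on the sill (the frame stands on the board). Unload, then open gently.

Emit:
servo_tool([
  {"slide": [0, 0, 0.0008], "spin": 0, "gripper": 0.004},
  {"slide": [0, 0, 0], "spin": 0, "gripper": 0.004},
  {"slide": [0, 0, 0], "spin": 0, "gripper": 0.004},
])

```text
t: 13.0
tcp_pos: [0.4453, -0.0871, 0.1444]
eef_rot: [0.678, 0.735, 0.001, 0.001]
force: [-0.1, 2.0, 6.7]
gripper_width: 0.109
finger_force: 51.0
```

Emit:
servo_tool([
  {"slide": [0, 0, 0], "spin": 0, "gripper": 0.012},
  {"slide": [0, 0, 0], "spin": 0, "gripper": 0.016},
  {"slide": [0, 0, 0], "spin": 0, "gripper": 0.02},
  {"slide": [0, 0, 0], "spin": 0, "gripper": 0.026},
  {"slide": [0, 0, 0], "spin": 0, "gripper": 0.03},
])

```text
t: 13.5
tcp_pos: [0.4435, -0.087, 0.1428]
eef_rot: [0.678, 0.735, -0.0, -0.0]
force: [-0.2, -0.6, -1.2]
gripper_width: 0.349
finger_force: 0.0
```

```bash
python3 snap.py w10
python3 - <<'E'
from h import *
import cv2
g=cv2.cvtColor(cv2.imread("pics/w10.png"),cv2.COLOR_BGR2GRAY).astype(int); g9=cv2.cvtColor(cv2.imread("pics/w9.png"),cv2.COLOR_BGR2GRAY).astype(int)
for r in (162,165,168,180,200,220): print(r,g[r,290:346:2].tolist())
print(g9[155:172,318].tolist(),g9[236:256,318].tolist()); print(g[155:172,318].tolist(),g[236:256,318].tolist())
E
```

```text
[ 0.44350574 -0.08700618  0.14278441] [ 9.96724125e-01  8.08744996e-02 -5.78265207e-04] 13.5 [[0.997, 0.078, 0.024, 0.437], [0.081, -0.951, -0.298, -0.012], [0.0, 0.299, -0.954, 0.276], [0.0, 0.0, 0.0, 1.0]]
162 [169, 168, 162, 166, 167, 154, 135, 133, 132, 132, 132, 126, 125, 117, 121, 122, 121, 121, 123, 123, 126, 129, 127, 129, 129, 132, 131, 165]
165 [169, 169, 162, 168, 168, 150, 138, 136, 135, 136, 135, 116, 105, 77, 92, 92, 90, 90, 81, 87, 86, 130, 128, 130, 129, 129, 130, 162]
168 [170, 169, 161, 165, 166, 150, 137, 135, 136, 133, 132, 114, 102, 84, 88, 87, 88, 87, 91, 85, 101, 132, 132, 132, 133, 133, 133, 166]
180 [119, 149, 158, 169, 169, 158, 138, 138, 136, 135, 134, 130, 122, 151, 167, 166, 166, 165, 168, 160, 130, 127, 130, 131, 132, 133, 136, 167]
200 [168, 169, 169, 169, 169, 165, 164, 167, 169, 165, 162, 165, 122, 150, 168, 167, 165, 164, 164, 166, 166, 167, 168, 172, 171, 171, 168, 169]
220 [167, 169, 168, 169, 171, 165, 164, 168, 169, 166, 161, 165, 123, 151, 169, 167, 165, 165, 151, 165, 167, 167, 169, 173, 173, 171, 168, 169]
[154, 155, 154, 165, 166, 161, 122, 90, 90, 89, 91, 93, 90, 153, 167, 166, 165] [165, 166, 166, 166, 166, 166, 166, 155, 115, 94, 93, 91, 93, 93, 94, 94, 95, 93, 94, 93]
[154, 154, 155, 158, 167, 166, 165, 121, 87, 91, 92, 91, 92, 88, 153, 167, 167] [168, 168, 169, 168, 168, 169, 169, 168, 169, 146, 106, 91, 92, 93, 92, 92, 92, 92, 91, 91]
```

The release left the window unmoved and carrying itself. Now I rise, shift over the knob at ≈ (0.414, −0.0055), and descend to grip it.

Emit:
servo_tool([
  {"slide": [0.001, 0, 0.01], "spin": 0, "gripper": 0.03},
  {"slide": [0, 0, 0.025], "spin": 0, "gripper": 0.03},
  {"slide": [0, 0, 0.025], "spin": 0, "gripper": 0.03},
  {"slide": [-0.01, 0.027, 0], "spin": 0, "gripper": 0.03},
  {"slide": [-0.01, 0.027, 0], "spin": 0, "gripper": 0.03},
])

```text
t: 14.05
tcp_pos: [0.4261, -0.0331, 0.2052]
eef_rot: [0.679, 0.734, 0.001, 0.002]
force: [0.0, 0.4, -1.2]
gripper_width: 0.353
finger_force: 0.0
```

Emit:
servo_tool([
  {"slide": [-0.011, 0.027, 0], "spin": 0, "gripper": 0.03},
  {"slide": [0, 0, 0], "spin": 0, "gripper": 0.03},
  {"slide": [0, 0, 0], "spin": 0, "gripper": 0.03},
  {"slide": [0, 0, 0], "spin": 0, "gripper": 0.03},
])

```text
t: 14.45
tcp_pos: [0.4145, -0.0065, 0.2037]
eef_rot: [0.678, 0.735, 0.0, 0.001]
force: [0.3, 0.5, 0.2]
gripper_width: 0.35
finger_force: 0.0
```

```bash
python3 snap.py w11
python3 - <<'E'
from h import *
import cv2,pickle
g=cv2.cvtColor(cv2.imread("pics/w11.png"),cv2.COLOR_BGR2GRAY).astype(int);p=pickle.load(open("w11.pkl","rb"))
print([np.round(onz("wrist",318,r,.136,p)[:2],4).tolist() for r in (260,290,320,350)])
for r in range(240,380,8): print(r,g[r,284:354:3].tolist())
E
```

```text
[ 0.41448051 -0.00654778  0.20365887] [0.99672996 0.08079454 0.00127287] 14.45 [[0.997, 0.077, 0.026, 0.408], [0.081, -0.951, -0.299, 0.068], [0.002, 0.3, -0.954, 0.337], [0.0, 0.0, 0.0, 1.0]]
[[0.4143, -0.0061], [0.4159, -0.0263], [0.4177, -0.0476], [0.4195, -0.0702]]
240 [204, 206, 203, 205, 205, 203, 155, 125, 168, 20, 17, 12, 17, 122, 172, 164, 105, 105, 103, 103, 104, 101, 102, 104]
248 [204, 206, 204, 204, 206, 204, 203, 197, 55, 14, 10, 16, 18, 13, 159, 167, 167, 169, 172, 172, 173, 161, 130, 171]
256 [203, 203, 204, 206, 207, 206, 205, 205, 38, 60, 65, 71, 66, 56, 154, 171, 169, 170, 171, 170, 170, 158, 71, 84]
264 [201, 201, 204, 207, 207, 206, 84, 100, 194, 38, 44, 45, 42, 83, 180, 182, 165, 184, 187, 158, 172, 122, 93, 96]
272 [201, 202, 204, 205, 204, 204, 206, 203, 203, 180, 185, 181, 185, 185, 181, 181, 181, 185, 149, 149, 69, 104, 104, 101]
280 [203, 200, 204, 205, 202, 202, 202, 201, 203, 182, 186, 181, 184, 186, 181, 183, 178, 186, 152, 121, 63, 177, 181, 187]
288 [201, 200, 202, 203, 202, 195, 186, 202, 205, 181, 185, 181, 184, 185, 180, 183, 181, 179, 52, 74, 67, 1
[... 632 characters left out ...]
04, 203, 199, 200, 202, 203, 175, 179, 175, 169, 184, 177, 180, 180, 181, 172, 60, 86, 99, 103, 17]
344 [191, 201, 202, 205, 205, 198, 202, 203, 204, 175, 178, 179, 179, 182, 178, 179, 100, 102, 177, 61, 125, 92, 105, 35]
352 [201, 205, 202, 204, 203, 202, 203, 203, 203, 173, 179, 179, 178, 181, 177, 107, 100, 102, 94, 53, 157, 17, 102, 101]
360 [201, 201, 200, 202, 200, 200, 202, 202, 202, 184, 178, 179, 178, 181, 177, 99, 97, 101, 99, 56, 97, 18, 88, 106]
368 [202, 201, 201, 200, 186, 199, 202, 203, 201, 199, 189, 159, 172, 190, 188, 99, 98, 102, 99, 70, 103, 18, 18, 104]
376 [203, 203, 203, 202, 201, 203, 204, 203, 204, 205, 204, 201, 202, 203, 205, 114, 95, 100, 101, 92, 143, 28, 15, 97]
```

Knob top at pixel (316,257), i.e. (0.4138, −0.004), centred between the fingers. Descend and grip.

Emit:
servo_tool([
  {"slide": [-0.0005, 0.002, -0.02], "spin": 0, "gripper": 0.03},
  {"slide": [0, 0, -0.025], "spin": 0, "gripper": 0.03},
  {"slide": [0, 0, -0.02], "spin": 0, "gripper": 0.03},
  {"slide": [0, 0, -0.015], "spin": 0, "gripper": 0.03},
  {"slide": [0, 0, 0], "spin": 0, "gripper": 0.03},
])

```text
t: 15.0
tcp_pos: [0.4115, -0.0046, 0.1211]
eef_rot: [0.678, 0.735, -0.002, -0.002]
force: [0.1, -0.4, -0.1]
gripper_width: 0.352
finger_force: 0.0
```

Emit:
servo_tool([
  {"slide": [0, 0, 0], "spin": 0, "gripper": 0.02},
  {"slide": [0, 0, 0], "spin": 0, "gripper": 0.012},
  {"slide": [0, 0, 0], "spin": 0, "gripper": 0.008},
  {"slide": [0, 0, 0], "spin": 0, "gripper": 0.008},
  {"slide": [0, 0, 0], "spin": 0, "gripper": 0.008},
], force=20)

```text
t: 15.5
tcp_pos: [0.4135, -0.0043, 0.1237]
eef_rot: [0.678, 0.735, -0.0, 0.0]
force: [-3.3, -1.7, 4.7]
gripper_width: 0.126
finger_force: 20.2
```

Knob gripped (opening ≈ 11 mm). Now I'll follow the arc about pivot (0.4395, −0.0154).

Emit:
servo_tool([
  {"slide": [-0.0017, -0.0055, 0], "spin": 0, "gripper": 0.008},
  {"slide": [-0.0005, -0.0058, 0], "spin": 0, "gripper": 0.008},
  {"slide": [0.0007, -0.0057, 0], "spin": 0, "gripper": 0.008},
  {"slide": [0.0018, -0.0055, 0], "spin": 0, "gripper": 0.008},
  {"slide": [0.0029, -0.005, 0], "spin": 0, "gripper": 0.008},
])

```text
t: 16.0
tcp_pos: [0.4146, -0.031, 0.1235]
eef_rot: [0.678, 0.735, -0.001, -0.002]
force: [-7.7, 1.9, 12.1]
gripper_width: 0.13
finger_force: 21.1
```

Emit:
servo_tool([
  {"slide": [0.0039, -0.0043, 0], "spin": 0, "gripper": 0.008},
  {"slide": [0.0047, -0.0034, 0], "spin": 0, "gripper": 0.008},
  {"slide": [0, 0, 0], "spin": 0, "gripper": 0.008},
])

```text
t: 16.3
tcp_pos: [0.4209, -0.0414, 0.1234]
eef_rot: [0.676, 0.737, -0.005, -0.003]
force: [-13.9, -8.4, 15.9]
gripper_width: 0.13
finger_force: 21.9
```

Resistance is building, so I'll release the knob and check where it and the bar stand.

Emit:
servo_tool([
  {"slide": [0, 0, 0], "spin": 0, "gripper": 0.02},
  {"slide": [0, 0, 0], "spin": 0, "gripper": 0.03},
  {"slide": [0, 0, 0], "spin": 0, "gripper": 0.03},
  {"slide": [0, 0, 0], "spin": 0, "gripper": 0.03},
])

```text
t: 16.7
tcp_pos: [0.4255, -0.0392, 0.1231]
eef_rot: [0.678, 0.735, 0.0, 0.0]
force: [-0.5, -0.2, 0.4]
gripper_width: 0.352
finger_force: 0.0
```

Emit:
servo_tool([
  {"slide": [-0.003, 0, 0.02], "spin": 0, "gripper": 0.03},
  {"slide": [0, 0, 0.03], "spin": 0, "gripper": 0.03},
  {"slide": [0, 0, 0.03], "spin": 0, "gripper": 0.03},
  {"slide": [0, 0, 0], "spin": 0, "gripper": 0.03},
  {"slide": [0, 0, 0], "spin": 0, "gripper": 0.03},
])

```text
t: 17.2
tcp_pos: [0.4227, -0.0392, 0.2036]
eef_rot: [0.678, 0.735, 0.001, 0.001]
force: [-0.6, 0.3, -0.0]
gripper_width: 0.352
finger_force: 0.0
```

```bash
python3 snap.py w12
python3 - <<'E'
from h import *
import cv2,pickle
g=cv2.cvtColor(cv2.imread("pics/w12.png"),cv2.COLOR_BGR2GRAY).astype(int);p=pickle.load(open("w12.pkl","rb"))
for r in range(170,330,6): print(r,g[r,285:357:3].tolist())
print([np.round(onz("wrist",318,r,.136,p)[:2],4).tolist() for r in (200,220,240,260,280)])
E
```

```text
[ 0.42270099 -0.03920528  0.20362611] [0.9966961  0.08119497 0.00206417] 17.2 [[0.997, 0.077, 0.027, 0.416], [0.082, -0.951, -0.298, 0.036], [0.003, 0.299, -0.954, 0.337], [0.0, 0.0, 0.0, 1.0]]
170 [195, 199, 201, 198, 198, 199, 199, 199, 199, 200, 201, 201, 201, 202, 202, 200, 201, 204, 202, 203, 204, 202, 201, 201]
176 [196, 199, 200, 199, 198, 199, 189, 169, 167, 164, 167, 165, 163, 161, 166, 164, 162, 166, 167, 163, 166, 164, 166, 167]
182 [197, 200, 202, 199, 154, 77, 90, 181, 179, 178, 179, 178, 173, 119, 101, 99, 100, 99, 99, 99, 76, 91, 86, 179]
188 [199, 200, 200, 199, 198, 200, 171, 181, 180, 178, 179, 179, 174, 111, 80, 75, 78, 81, 101, 100, 102, 103, 102, 101]
194 [198, 201, 201, 200, 198, 199, 169, 181, 180, 178, 179, 180, 174, 110, 102, 101, 101, 101, 101, 100, 100, 102, 103, 102]
200 [202, 203, 203, 200, 198, 199, 164, 181, 181, 178, 181, 180, 174, 112, 176, 182, 180, 175, 139, 157, 159, 157, 164, 180]
206 [200, 202, 200, 200, 91, 88, 180, 182, 181, 178, 180, 180, 175, 121, 175, 182, 142, 167, 115, 157, 169, 167, 135, 168]
212 [200, 201, 202, 199, 198, 198, 180, 182, 1
[... 1749 characters left out ...]
2, 105, 115, 22]
302 [186, 200, 177, 177, 196, 197, 199, 178, 91, 48, 54, 102, 175, 178, 176, 179, 147, 59, 130, 98, 102, 99, 93, 21]
308 [185, 201, 199, 196, 197, 198, 198, 177, 177, 172, 176, 181, 175, 177, 177, 178, 167, 59, 51, 70, 102, 103, 55, 18]
314 [152, 202, 199, 197, 199, 201, 200, 177, 177, 176, 175, 181, 175, 176, 98, 104, 173, 59, 40, 15, 103, 101, 45, 19]
320 [110, 203, 75, 184, 200, 200, 199, 176, 176, 175, 175, 180, 175, 176, 97, 99, 94, 134, 43, 11, 101, 104, 32, 19]
326 [113, 200, 196, 199, 200, 199, 200, 174, 176, 176, 174, 179, 175, 101, 96, 99, 93, 49, 31, 18, 88, 102, 35, 20]
[[0.4195, -0.0015], [0.4205, -0.0135], [0.4215, -0.0259], [0.4225, -0.0387], [0.4236, -0.052]]
```

The knob is at (314,254) → (0.4208, −0.035), so the keeper is at ≈ 0.73, short of the window edge; the gripped knob was just binding and slipping in the pads. I'll cage it loosely and push instead.

Emit:
servo_tool([
  {"slide": [-0.002, 0, -0.02], "spin": 0, "gripper": 0.024},
  {"slide": [0, 0, -0.025], "spin": 0, "gripper": 0.024},
  {"slide": [0, 0, -0.02], "spin": 0, "gripper": 0.024},
  {"slide": [0, 0, -0.013], "spin": 0, "gripper": 0.024},
  {"slide": [0, 0, 0], "spin": 0, "gripper": 0.024},
])

```text
t: 17.75
tcp_pos: [0.4165, -0.0385, 0.1215]
eef_rot: [0.678, 0.735, -0.002, -0.004]
force: [0.1, 0.2, -0.4]
gripper_width: 0.282
finger_force: 0.0
```

Emit:
servo_tool([
  {"slide": [0.003, -0.001, 0], "spin": 0, "gripper": 0.022},
  {"slide": [0.003, -0.001, 0], "spin": 0, "gripper": 0.022},
  {"slide": [0.003, -0.001, 0], "spin": 0, "gripper": 0.022},
  {"slide": [0.003, -0.001, 0], "spin": 0, "gripper": 0.022},
  {"slide": [0, 0, 0], "spin": 0, "gripper": 0.022},
])

```text
t: 18.25
tcp_pos: [0.4301, -0.0448, 0.1251]
eef_rot: [0.677, 0.736, -0.003, -0.001]
force: [-6.1, -5.9, 1.8]
gripper_width: 0.258
finger_force: 3.2
```

Emit:
servo_tool([
  {"slide": [0.003, 0, 0], "spin": 0, "gripper": 0.022},
  {"slide": [0.003, 0, 0], "spin": 0, "gripper": 0.022},
  {"slide": [0, 0, 0], "spin": 0, "gripper": 0.022},
  {"slide": [0, 0, 0], "spin": 0, "gripper": 0.022},
])

```text
t: 18.65
tcp_pos: [0.4383, -0.0435, 0.1254]
eef_rot: [0.678, 0.735, -0.0, 0.0]
force: [-2.0, -2.1, 0.3]
gripper_width: 0.259
finger_force: 1.1
```

Moving freely over the window edge now (keeper ≈ 1.27), so the window is home. Finish the swing.

Emit:
servo_tool([
  {"slide": [0.003, 0, 0], "spin": 0, "gripper": 0.022},
  {"slide": [0.003, 0, 0], "spin": 0, "gripper": 0.022},
  {"slide": [0.0025, 0, 0], "spin": 0, "gripper": 0.022},
  {"slide": [0, 0, 0], "spin": 0, "gripper": 0.022},
  {"slide": [0, 0, 0], "spin": 0, "gripper": 0.022},
])

```text
t: 19.15
tcp_pos: [0.4475, -0.0429, 0.1254]
eef_rot: [0.678, 0.735, 0.001, 0.0]
force: [0.3, 0.9, 0.0]
gripper_width: 0.257
finger_force: 0.0
```

Emit:
servo_tool([
  {"slide": [0.001, 0, 0], "spin": 0, "gripper": 0.022},
  {"slide": [0, 0, 0], "spin": 0, "gripper": 0.022},
  {"slide": [0, 0, 0], "spin": 0, "gripper": 0.022},
])

```text
t: 19.45
tcp_pos: [0.4477, -0.0431, 0.1251]
eef_rot: [0.678, 0.735, 0.0, 0.0]
force: [-0.2, 0.3, -0.2]
gripper_width: 0.259
finger_force: 0.1
```

Emit:
servo_tool([
  {"slide": [0.001, 0, 0], "spin": 0, "gripper": 0.022},
  {"slide": [0.001, 0, 0], "spin": 0, "gripper": 0.022},
  {"slide": [0, 0, 0], "spin": 0, "gripper": 0.022},
  {"slide": [0, 0, 0], "spin": 0, "gripper": 0.022},
])

```text
t: 19.85
tcp_pos: [0.448, -0.0432, 0.1249]
eef_rot: [0.678, 0.735, -0.001, -0.002]
force: [-5.0, 0.6, 5.1]
gripper_width: 0.258
finger_force: 2.5
```

The force rises with no further motion, so the keeper is at its stop. Back off slightly, open, rise and check.

Emit:
servo_tool([
  {"slide": [-0.004, 0, 0], "spin": 0, "gripper": 0.026},
  {"slide": [-0.001, 0, 0], "spin": 0, "gripper": 0.03},
  {"slide": [0, 0, 0], "spin": 0, "gripper": 0.03},
  {"slide": [0, 0, 0.015], "spin": 0, "gripper": 0.03},
  {"slide": [0, 0, 0.025], "spin": 0, "gripper": 0.03},
])

```text
t: 20.35
tcp_pos: [0.4432, -0.0429, 0.1639]
eef_rot: [0.678, 0.735, -0.001, -0.002]
force: [0.6, 0.2, 0.4]
gripper_width: 0.35
finger_force: 0.0
```

Emit:
servo_tool([
  {"slide": [0, 0, 0.03], "spin": 0, "gripper": 0.03},
  {"slide": [0, 0, 0.02], "spin": 0, "gripper": 0.03},
  {"slide": [0, 0, 0], "spin": 0, "gripper": 0.03},
  {"slide": [0, 0, 0], "spin": 0, "gripper": 0.03},
])

```text
t: 20.75
tcp_pos: [0.4448, -0.0433, 0.2151]
eef_rot: [0.678, 0.735, 0.0, 0.0]
force: [-0.4, -0.1, -1.0]
gripper_width: 0.349
finger_force: 0.0
```

```bash
python3 snap.py w13
python3 - <<'E'
from h import *
import cv2,pickle
im=cv2.imread("pics/w13.png");g=cv2.cvtColor(im,cv2.COLOR_BGR2GRAY);p=pickle.load(open("w13.pkl","rb"))
for r in range(225,275,4): print(r,g[r,285:350:3].tolist())
print([np.round(onz("wrist",u,r,.137,p)[:2],4).tolist() for u,r in ((315,240),(315,250),(315,260))])
# bystander / stand change in the fixed views
a=cv2.imread("pics/top0.png")[250:325,195:475];b=bot.grab_frame("top")[:,:,::-1];cv2.imwrite("pics/t13.png",b);b=b[250:325,195:475]
d=cv2.absdiff(a,b).max(2)>45; n,l,s,c=cv2.connectedComponentsWithStats(d.astype(np.uint8))
print([(s[i]+[195,250,0,0,0]).tolist() for i in range(1,n) if s[i,4]>3])
E
```

```text
[ 0.44482293 -0.04326128  0.21509426] [0.99672417 0.08086812 0.00113289] 20.75 [[0.997, 0.077, 0.026, 0.438], [0.081, -0.951, -0.298, 0.032], [0.002, 0.299, -0.954, 0.348], [0.0, 0.0, 0.0, 1.0]]
225 [178, 97, 87, 87, 178, 148, 146, 154, 163, 160, 162, 163, 164, 134, 141, 178, 166, 91, 86, 149, 179, 200]
229 [178, 177, 175, 177, 177, 146, 148, 154, 164, 159, 164, 163, 165, 143, 141, 177, 175, 178, 175, 173, 179, 73]
233 [178, 178, 174, 178, 179, 173, 177, 164, 164, 161, 142, 164, 165, 170, 181, 178, 178, 178, 175, 173, 179, 196]
237 [178, 178, 176, 177, 180, 172, 178, 167, 29, 16, 15, 14, 76, 171, 182, 178, 177, 178, 176, 173, 179, 201]
241 [177, 177, 175, 177, 179, 172, 177, 138, 11, 11, 12, 14, 16, 168, 182, 178, 178, 177, 176, 174, 186, 200]
245 [177, 178, 174, 177, 179, 171, 178, 108, 17, 17, 17, 15, 15, 165, 183, 178, 178, 178, 176, 174, 183, 199]
249 [176, 177, 175, 177, 178, 172, 177, 76, 46, 70, 75, 69, 33, 165, 182, 179, 178, 178, 176, 173, 183, 179]
253 [176, 177, 174, 177, 179, 172, 177, 47, 51, 57, 63, 57, 48, 162, 182, 178, 177, 177, 177, 175, 179, 87]
257 [178, 177, 174, 177, 179, 172, 177, 122, 42, 45, 47, 44, 39, 176, 183, 177, 177, 177, 177, 174, 177, 198]
261 [176, 176, 174, 176, 180, 172, 177, 172, 163, 66, 35, 56, 173, 176, 183, 178, 178, 176, 176, 175, 172, 199]
265 [175, 177, 174, 176, 179, 172, 176, 172, 175, 177, 174, 105, 173, 175, 183, 177, 177, 177, 177, 175, 167, 200]
269 [175, 176, 174, 175, 179, 172, 176, 172, 174, 178, 173, 106, 174, 175, 182, 177, 177, 177, 177, 176, 165, 200]
273 [172, 176, 173, 175, 178, 171, 175, 172, 159, 99, 100, 149, 173, 175, 182, 177, 177, 177, 177, 176, 135, 196]
[[0.4419, -0.0333], [0.4425, -0.04], [0.443, -0.0468]]
[[405, 263, 70, 62, 3213], [285, 287, 49, 5, 141], [398, 294, 7, 6, 23], [441, 295, 4, 2, 5], [387, 305, 8, 8, 41]]
```

The knob is at (0.4425, −0.043), so the keeper is ≈ 1.6 and across the window. In the top view, only the window, the keeper and the arm have changed.

```bash
python3 -c "
from bench import bot
print(bot.job_done())"
```

```text
the job is handed in; nothing more can be done
None
```

I fitted the wide window, lowered it onto the sill without dropping it, swung the keeper fully across to its stop, and handed the job in at about 21 s; the top view showed the stand and nearby bystanders unmoved and the narrow window still hanging.

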